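# Index the tube carousel to its empty fork and hang the last tube in it

## Task

One fork of the tube carousel on the bench is still empty. Turn the carousel by its crank knob until the empty fork has clicked in at the loading gate (the gap in the guard rail), and only then take the red-capped tube from the bench, slide it through the gate into that fork and press it gently home, so that it hangs by its cap on the fork with the spring catch snapped back over the cap; never force it. Let go of it and leave the orange-capped tube alone.

Things in the scene. Friction and masses are not known exactly. Their poses are not given: they have to be found in the camera images.
- carousel: fixed tube carousel, grey round base 280 mm wide, six forks 60 degrees apart; five hold red-capped tubes fast. Origin: on its axis, at bench height; own -x points to the gate, z up. Its column is clamped at a height NOT measured that differs each time: the forks' top face is anywhere from 140 to 160 mm above the bench, to be felt for. The clamp holds; the turret yields 1 mm per 12 N straight down
- gate (a point): middle of the loading gate, on the carousel's own -x, 134 mm from its axis, 120 mm above the bench: level with the top of the steel guard rail, whose two gate posts (7 mm thick) stand 36 mm to either side. A tube whose cap is held above the fork's lips passes with its body between the posts
- gate_seat (a point): axis of a tube hung at the gate: on the carousel's own -x, 95 mm from its axis, 140 mm above the bench = fork's top face at the LOWEST column setting (true height not shown). Fork: two prongs 9 mm wide, 5 mm thick, slot 30.4 mm wide, open outwards, flared tips to 125 mm from the axis, lips 3.5 mm high at 113 to 118 mm; the slot's closed end stops the tube's axis at 94 mm
- crank_axis (a point): point on the carousel's axis, 215 mm above the bench. Crank: black upright round knob, 14 mm thick, circling 40 mm from the axis on a disc of 52 mm radius. Disc top 31 mm, knob's straight shaft 36 to 82 mm, knob top 88 mm above the forks' top face, so this point's height suits the shaft at every column setting. The knob does not spin: turn the wrist along, or it rolls out of the fingers
- turret (a joint): turn of the turret, rad, growing counter-clockwise from above, free to turn either way. At 0, 6.283 or -6.283 the empty fork is at the gate. The crank knob's direction, counter-clockwise from the carousel's own +x, is this value + 0.52. A sprung roller clicks in every 1.047 rad (0 included) and centres the turret there to 0.01 rad; 5 to 15 N at the knob pulls it past a click
- catch (a joint): spring catch of the empty fork: steel nose on the hub side; 0 sprung out, up to 0.006 m pushed back. It reaches 3 mm over a hung cap, 14.5 to 34 mm above the fork's top face, sloped above 25 mm. A cap slid in or pushed down past it needs 2 to 5 N; a tube let go too high is thrust out by it. Once the cap lies on the fork the nose springs out over the cap and this reads 0
- tube_red: loose sample tube with a red cap, standing upright on the bench, 30 to 53 g. Body 28.4 mm in diameter with a flat foot; cap 34 mm in diameter, from 101 to 114 mm above the foot: it hangs by the cap's underside, so grip only the cap with the fingertips to stay above the fork. Origin: centre of the foot, z up along the tube. More than 20 N against the carousel would crack it
- tube_orange: loose sample tube of the same shape and size with an orange cap, standing upright on the bench to the other side; a bystander. Origin: centre of the foot, z up
Things that resemble listed ones, but are neither listed nor needed, are in the scene too. What is shaped like the tube_red but yellow is not meant.

How it is judged:
By the outcome, as a careful person would: the job done as asked, in the order asked, and still so for the second after the job is handed in, with the robot touching nothing.
It also fails if it takes over 72 s, if anything falls off the work surface, if the arm or the gripper's body presses on something with over 40 N, if the wrist force passes 120 N, or if a joint passes its speed limit or range.

## Robot

A 7-joint arm with a two-finger parallel gripper is mounted at the origin on a cart in front of the work surface, level with it; the furniture and walls round the work are solid. World frame = base frame: x ahead of the robot, y to its left, z up, the work surface at z = 0. Lengths are in m, angles in rad, forces in N, time in s.
With the tool pointing down it reaches from about 0.425 to 0.825 m from the base axis. Payload 3.6 kg.
Tool frame: the origin (TCP) lies midway between the tips of the shut fingers; the grasp point (between the pads) lies 19 mm behind it; z points along the fingers, y is the line along which they close (so a half turn about z gives the same grasp; the last joint's range is limited). The gripper opens to 85 mm and grips with 20 to 120 N. Pads are 22 mm wide; open, the fingers measure 114 mm over their backs; the gripper's body (76 mm by 85 mm) begins 54 mm behind the grasp point. The pads swing forward as they close: fully open they stand 13 mm farther back than shut.
Start: joints at [-1.188, 0.615, -0.013, 1.423, 0.008, 1.103, -0.04], TCP at [0.258, 0.596, 0.231] pointing down, gripper open.
Joint ranges: [-3.12, 3.12], [-0.3, 2.06], [-1.34, 1.32], [0.26, 2.42], [-1.36, 4.5], [0.01, 1.98], [-2.84, 2.84]. Speed limits (rad/s): [2.79, 2.79, 3.14, 3.14, 3.14, 3.14, 3.14].

## Interface

Orientations are given as a unit quaternion [w, x, y, z].
In Python, from cell import * gives the robot as it stands.
- The arm moves only by the shell command python3 -m handwheel 'ROWS' [OPENING] [FORCE]. ROWS is JSON, a list of rows, each an object with "xyz": the shift along the tool's x, y, z in cm, a list of three; "roll": the turn about the tool's z in degrees. In form: [{"xyz": [tx, ty, tz], "roll": roll}, ...]. A call has exactly 5 rows; each row is the pose to reach, as a shift and turn from the pose commanded when the call began, along the tool's axes at that moment; what a row does not reach only later rows make up. A row lasts 1/8 s, in which the tool goes at most 62.5 mm and 10.7 degrees, less where a joint would pass 70% of its speed; a pose out of reach is approached as far as the arm can. A call with a gripper value outside its range is refused whole. OPENING is the finger opening in cm, from 0 to 8.54, set as the call begins (- or left out, the last holds). The fingers move at their own pace and stop on an object; FORCE is the grip in N (left out, the last holds). Time passes only in rows, so rows that repeat a pose let the fingers close, or fill a call up. It gives the time, the measured TCP pose, the force, the opening and the grip force at its end, in the units of the state.
- get_state(): the state, without advancing time (a new reading comes with each control period).
- read_camera(name): name is "scene" or "side" or "wrist"; returns a dict with "img" (400x640x3 uint8, red, green, blue), "fov_y" (degrees; the focal length in pixels is half the picture's height over the tangent of half this angle, whatever the lens; pixels are square), "cx", "cy" (the principal point, pixels), "camera_from_world" (4x4, takes a point from world to camera coordinates); the wrist camera has in their place "T_tool_cam" (4x4, takes a point from camera to tool coordinates, whose origin is the TCP and whose axes are the flange's). Camera axes: x right, y down, z forward; pixel columns grow to the right and rows downward; lengths in m; the calibration is good to about 2 mm. A picture is of the moment at which its call begins: read the wrist's pose just before it. There is no depth.
- close_job(): hands the job in; it is judged then, once.
The state is a dict: "t": time; "qpos": joint angles; "qd": joint speeds; "tau": joint torques, N m; "eef_pos": TCP position; "tcp_rot": TCP orientation; "wrist_force": force on the tool from outside, world axes, zero at the start; "moment": the same for the moment, N m; "opening": opening from 0.0 (shut) to 1.0 (fully open); "grip_force": force on a finger pad.
Only numpy, scipy, OpenCV 4.12 (cv2) and the standard library are available. Lean on these libraries where they do the work, as an engineer would, in place of code of your own. Each camera call takes 0.05 s, during which the arm holds its last target. There are 200 camera calls.

## Working session

There is one attempt and no reset: what is moved stays moved. The work goes in short steps, Python scripts to look and compute and a shell command to move; the robot and the scene stay as the last step left them, time stands still between calls to the robot, and variables do not carry over. Pictures are saved under pics/ and viewed, at most 10 in all, crops included, and the job is handed in when it is done.

```bash
ls; mkdir -p pics; python3 - <<'E'
from cell import *
import cv2,numpy as np
s=get_state();print({k:np.round(v,3).tolist() for k,v in s.items()})
for n in("scene","side"):
    c=read_camera(n);cv2.imwrite(f"pics/{n}0.png",c["img"][:,:,::-1]);np.savez(f"{n}0.npz",**c)
    print(n,c["fov_y"],c["cx"],c["cy"],np.round(c["camera_from_world"],3).tolist())
s=get_state()
c=read_camera("wrist");cv2.imwrite("pics/wrist0.png",c["img"][:,:,::-1]);print(np.round(c["T_tool_cam"],3).tolist(),c["fov_y"])
E
```

```text
pics
{'t': 0.0, 'qpos': [-1.188, 0.616, -0.013, 1.425, 0.008, 1.103, -0.04], 'qd': [-0.002, 0.001, -0.002, 0.0, 0.0, 0.0, -0.002], 'tau': [0.0, -46.921, 0.259, -17.103, 0.01, 0.01, 0.0], 'eef_pos': [0.258, 0.596, 0.23], 'tcp_rot': [-0.0, 0.203, 0.979, -0.001], 'wrist_force': [0.145, -0.219, -0.418], 'moment': [0.014, -0.032, -0.012], 'grip_force': 0.0, 'opening': 0.999}
scene 43.95972360349254 317.0573360520773 195.6973960619588 [[-0.592, -0.806, -0.003, 0.284], [-0.381, 0.284, -0.88, 0.342], [0.71, -0.52, -0.475, 1.328], [0.0, 0.0, 0.0, 1.0]]
side 56.19771551227259 319.80694011451567 205.10458310386858 [[0.999, 0.047, -0.014, -0.5], [0.02, -0.657, -0.753, 0.114], [-0.044, 0.752, -0.657, 1.276], [0.0, 0.0, 0.0, 1.0]]
[[-0.001, -0.947, -0.32, 0.081], [1.0, -0.0, -0.002, 0.001], [0.002, -0.32, 0.947, -0.142], [0.0, 0.0, 0.0, 1.0]] 65.93043593735199
```

View pics/scene0.png

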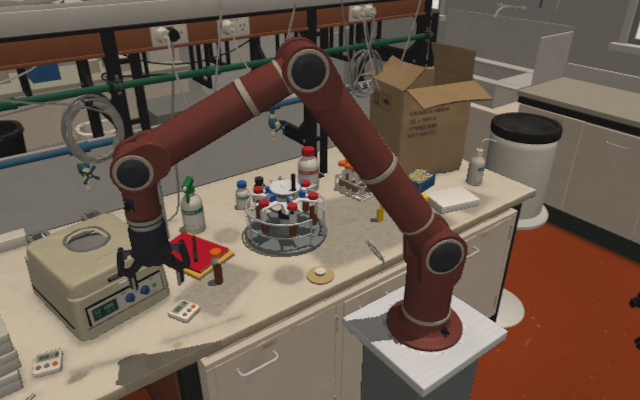

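View pics/side0.png

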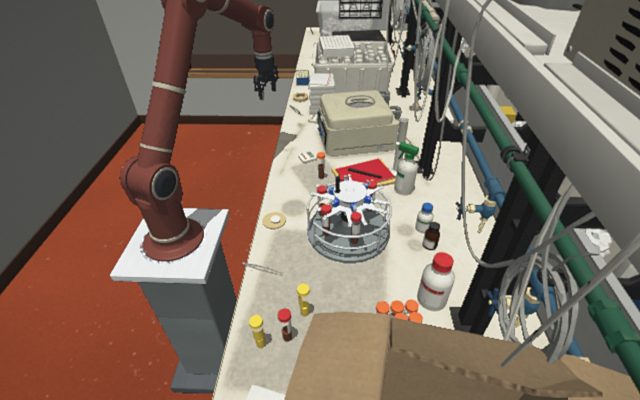

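The scene view shows the carousel at about (285,220) and the orange tube at (217,268). In the side view the carousel is at (350,220), the orange tube at (321,165), the red tube at (285,325) and yellow ones at (257,330) and (303,300). The arm hides the red tube in the scene view.

```bash
cat > h.py <<'E'
import numpy as np,cv2
from scipy.spatial.transform import Rotation as R
def load(n): return dict(np.load(n+".npz"))
def cam(c,s=None):
    if "camera_from_world" in c: M=np.linalg.inv(c["camera_from_world"])
    else:
        q=s["tcp_rot"];T=np.eye(4);T[:3,:3]=R.from_quat([q[1],q[2],q[3],q[0]]).as_matrix();T[:3,3]=s["eef_pos"];M=T@c["T_tool_cam"]
    return M,200/np.tan(np.radians(float(c["fov_y"]))/2)
def ray(c,u,v,s=None):
    M,f=cam(c,s);d=M[:3,:3]@np.array([(u-c["cx"])/f,(v-c["cy"])/f,1]);return M[:3,3],d/np.linalg.norm(d)
def plane(c,u,v,z,s=None):
    o,d=ray(c,u,v,s);return o+d*(z-o[2])/d[2]
def proj(c,p,s=None):
    M,f=cam(c,s);x=np.linalg.inv(M)@np.r_[p,1];return np.array([c["cx"]+f*x[0]/x[2],c["cy"]+f*x[1]/x[2]])
def tri(r):
    A=sum(np.eye(3)-np.outer(d,d) for o,d in r);b=sum((np.eye(3)-np.outer(d,d))@o for o,d in r)
    p=np.linalg.solve(A,b);return p,[np.linalg.norm(np.cross(p-o,d)) for o,d in r]
E
python3 - <<'E'
from h import *
sc,sd=load("scene0"),load("side0")
a=cv2.resize(sc["img"][165:255,230:345],None,fx=4,fy=4,interpolation=2);b=cv2.resize(sd["img"][165:265,295:400],None,fx=3.6,fy=3.6,interpolation=2)
im=np.zeros((370,850,3),np.uint8);im[:a.shape[0],:a.shape[1]]=a;im[:b.shape[0],465:465+b.shape[1]]=b
cv2.imwrite("pics/crop0.png",im[:,:800+50][:,:,::-1][:, :800] if 0 else cv2.resize(im,(800,348))[:,:,::-1])
print("red",plane(sd,285,315,.11),"foot",plane(sd,287,338,0))
print("orange",tri([ray(sc,216,254),ray(sd,321,156)]))
for n,c in(("sc",sc),("sd",sd)):
    h=cv2.cvtColor(c["img"],cv2.COLOR_RGB2HSV);m=(((h[...,0]<5)|(h[...,0]>174))&(h[...,1]>190)&(h[...,2]>110)).astype(np.uint8)
    k,l,st,ce=cv2.connectedComponentsWithStats(m)
    for i in range(1,k):
        if 12<st[i,4]<400: print(n,ce[i].round(1),st[i,2:])
E
```

```text
red [ 0.43247015 -0.35076037  0.11      ] foot [ 0.42940257 -0.35009242  0.        ]
orange (array([0.48822002, 0.35923291, 0.10211661]), [np.float64(0.0019195087067875429), np.float64(0.0019195087067873883)])
sc [307.5 148.4] [10  6 46]
sc [306.5 183.4] [ 5  6 13]
sc [257.5 189.3] [ 7  7 33]
sc [312.8 195.6] [ 8  6 25]
sc [263.5 202.6] [ 9  7 43]
sc [292.8 207.2] [ 8  5 24]
sc [176.8 255.2] [12 11 54]
sd [373.7 168.3] [ 43  19 290]
sd [356.3 174.8] [ 43  15 185]
```

View pics/crop0.png

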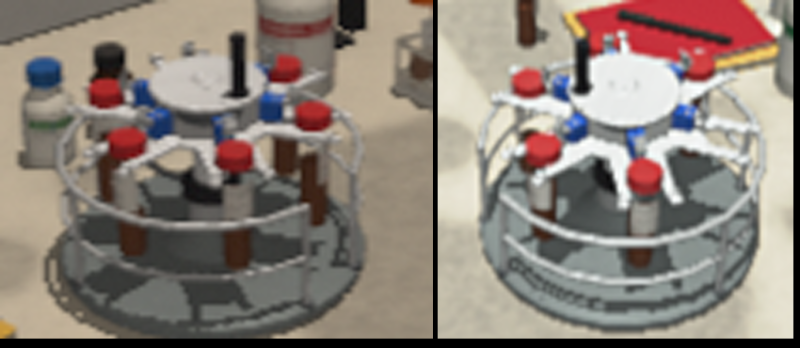

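```bash
python3 - <<'E'
from h import *
sc,sd=load("scene0"),load("side0")
A=lambda x,y:(230+x/3.765,165+y/3.765)
B=lambda x,y:(295+(x-437.6)/3.388,165+y/3.388)
C,e=tri([ray(sc,*A(208,82)),ray(sd,*B(625,88))]);print("disc",C,e)
K,e=tri([ray(sc,*A(238,38)),ray(sd,*B(582,42))]);print("knob",K,e,np.hypot(*(K-C)[:2]),np.degrees(np.arctan2(*(K-C)[1::-1])))
for p in [(307,206),(357,152)]:
  for z in(.12,): q=plane(sc,*A(*p),z);print("post sc",q,np.hypot(*(q-C)[:2]),np.degrees(np.arctan2(*(q-C)[1::-1])))
for p in [(504,212),(483,130),(480,175)]:
  q=plane(sd,*B(*p),.12);print("post sd",q,np.hypot(*(q-C)[:2]),np.degrees(np.arctan2(*(q-C)[1::-1])))
E
```

```text
disc [0.59418074 0.0473265  0.18175479] [np.float64(0.0020172037831365556), np.float64(0.0020172037831365066)]
knob [0.55388399 0.0408265  0.23849498] [np.float64(0.001956730083101289), np.float64(0.0019567300831011725)] 0.04081761627354492 -170.8369295034354
post sc [0.45175981 0.0415256  0.12      ] 0.14253901054690876 -177.66759476609306
post sc [ 0.50030984 -0.04799165  0.12      ] 0.13378076938752084 -134.5617081102644
post sd [ 0.48853854 -0.05328825  0.12      ] 0.1458890034458888 -136.3962886861674
post sd [0.46194559 0.05809356 0.12      ] 0.13267277166206373 175.3450402920242
post sd [ 0.46359646 -0.00543532  0.12      ] 0.14084055624414468 -157.9991129141215
```

```bash
python3 -m handwheel '[{"xyz":[-3,-2.5,-2.5],"roll":0},{"xyz":[-7,-6,-4.5],"roll":0},{"xyz":[-11,-9.5,-6],"roll":0},{"xyz":[-15,-13,-7.5],"roll":0},{"xyz":[-19,-16.2,-9],"roll":0}]' 8.5
python3 -m handwheel '[{"xyz":[-4,-3.4,-1],"roll":0},{"xyz":[-8,-6.8,-2.5],"roll":0},{"xyz":[-12,-10.2,-4],"roll":0},{"xyz":[-16,-13.6,-6],"roll":0},{"xyz":[-20,-17,-8],"roll":0}]'
python3 -m handwheel '[{"xyz":[-4,-3.4,0],"roll":0},{"xyz":[-8,-6.8,0],"roll":0},{"xyz":[-11.5,-9.9,0],"roll":0},{"xyz":[-11.5,-9.9,0],"roll":0},{"xyz":[-11.5,-9.9,0],"roll":0}]'
python3 - <<'E'
from cell import *
import cv2,numpy as np
s=get_state();c=read_camera("wrist");np.savez("w1.npz",**c,**s)
print({k:np.round(v,3).tolist() for k,v in s.items()})
cv2.imwrite("pics/w1.png",c["img"][:,:,::-1])
c=read_camera("scene");np.savez("scene1.npz",**c)
E
```

```text
t: 0.78
eef_pos: [0.3688, 0.3703, 0.3216]
tcp_rot: [-0.0, 0.203, 0.979, -0.0]
wrist_force: [0.5, 0.1, 0.4]
opening: 0.996
grip_force: 0.0
t: 1.4
eef_pos: [0.4845, 0.1351, 0.4018]
tcp_rot: [-0.0, 0.203, 0.979, -0.0]
wrist_force: [0.1, -0.2, -0.6]
opening: 0.995
grip_force: 0.0
t: 2.02
eef_pos: [0.5501, 0.0011, 0.4009]
tcp_rot: [-0.001, 0.203, 0.979, 0.0]
wrist_force: [0.4, 0.6, 0.5]
opening: 0.995
grip_force: 0.0
{'t': 2.025, 'qpos': [-0.181, 0.344, 0.21, 1.416, -0.073, 1.39, 1.193], 'qd': [-0.023, -0.008, -0.022, 0.002, 0.001, -0.001, 0.001], 'tau': [1.138, -35.593, 2.219, -18.843, 0.112, -0.009, 0.001], 'eef_pos': [0.55, 0.001, 0.401], 'tcp_rot': [-0.001, 0.203, 0.979, 0.0], 'wrist_force': [0.392, 0.607, 0.54], 'moment': [0.043, -0.004, 0.052], 'grip_force': 0.0, 'opening': 0.995}
```

View pics/w1.png

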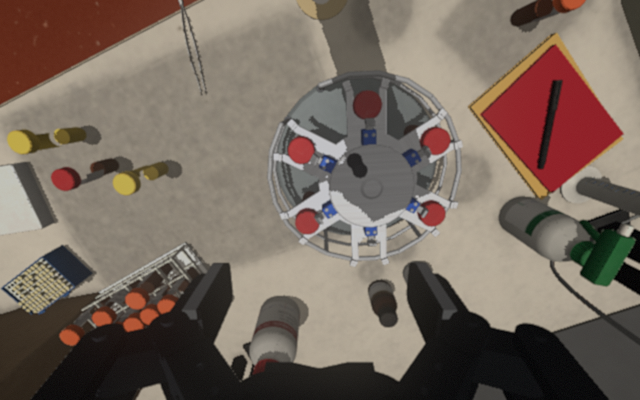

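The wrist view shows the disc centre at about (371,187), the knob at (355,163), the empty fork at (371,235), and five red caps around it. The loose red tube is at (65,179) and the orange cap at (570,2).

```bash
python3 - <<'E'
from h import *
w=load("w1")
a=cv2.resize(w["img"][60:275,255:475],None,fx=3.4,fy=3.4/1.25*1.0,interpolation=2) if 0 else cv2.resize(w["img"][62:272,255:475],None,fx=2.8,fy=2.8,interpolation=2)
cv2.imwrite("pics/crop1.png",a[:,:,::-1])
h=cv2.cvtColor(w["img"],cv2.COLOR_RGB2HSV);m=(((h[...,0]<6)|(h[...,0]>172))&(h[...,1]>130)&(h[...,2]>90)).astype(np.uint8)
k,l,st,ce=cv2.connectedComponentsWithStats(m);P=[]
for i in range(1,k):
    if 200<st[i,4]<900 :
        q=plane(w,*ce[i],.16 if ce[i][0]>200 else .114,w);print(ce[i].round(1),st[i,2:],q.round(4));P.append(q)
P=np.array([p for p in P if abs(p[1])<.2])
A=np.c_[2*P[:,:2],np.ones(len(P))];x=np.linalg.lstsq(A,(P[:,:2]**2).sum(1),rcond=None)[0];C=x[:2];print("C",C,np.sqrt(x[2]+C@C))
for p in P:print(np.degrees(np.arctan2(*(p[:2]-C)[::-1])))
for z in(.235,):
  q=plane(w,352,158,z,w);print("knob",q,np.degrees(np.arctan2(*(q[:2]-C)[::-1])),np.hypot(*(q[:2]-C)))
E
```

```text
[436.4 140. ] [ 27  26 512] [0.5762 0.1461 0.16  ]
[300.5 149.5] [ 26  26 526] [ 0.5206 -0.0114  0.16  ]
[ 62.5 179.3] [ 24  21 374] [ 0.4293 -0.347   0.114 ]
[433.8 214.2] [ 24  23 368] [0.6685 0.1152 0.16  ]
[306. 222.] [ 22  22 378] [ 0.6115 -0.0447  0.16  ]
C [0.5953554  0.05100092] 0.09719223029239325
101.40183716262713
-140.13954576502314
41.299788555008476
-80.44454621795856
knob [0.54016552 0.04132503 0.235     ] -170.05596834575914 0.05603164202337892
```

View pics/crop1.png

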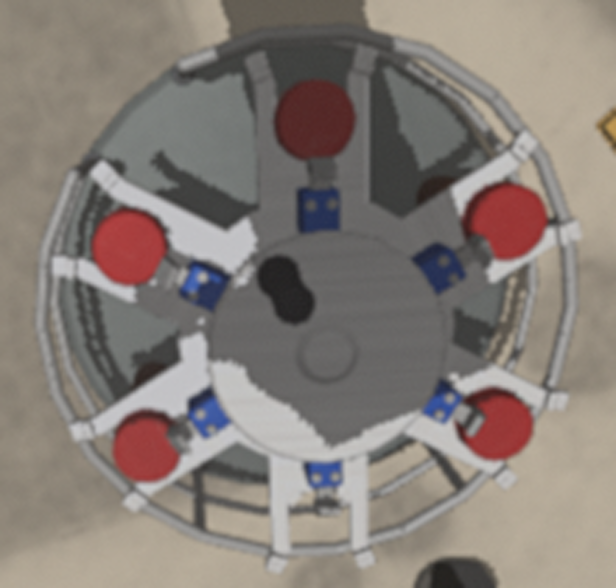

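The crop shows the rail gap at the upper left, between post tops at about crop (75,175) and (200,60). The empty fork is at the bottom (320,510) and the knob at (278,275).

```bash
python3 - <<'E'
from h import *
w=load("w1");C=np.array([.5953554,.0510])
for p in [(72,170),(78,182),(185,68),(212,52)]:
  q=plane(w,255+p[0]/2.8,62+p[1]/2.8,.12,w);d=q[:2]-C;print(q.round(4),np.hypot(*d),np.degrees(np.arctan2(*d[::-1])))
# knob top center & base
for p,z in [((277,275),.238),((295,307),.187),((328,354),.181)]:
  q=plane(w,255+p[0]/2.8,62+p[1]/2.8,z,w);d=q[:2]-C;print(q.round(4),np.hypot(*d),np.degrees(np.arctan2(*d[::-1])))
# base outline centre check by dark/grey base rim: extreme points
E
```

```text
[ 0.4825 -0.0255  0.12  ] 0.1363332830360631 -145.87830806447658
[ 0.4886 -0.0253  0.12  ] 0.13116542869815276 -144.45128226583967
[0.4622 0.0417 0.12  ] 0.13348807398224297 -176.0067017585328
[0.4608 0.0557 0.12  ] 0.13462083960809185 178.00337783157363
[0.5424 0.0422 0.238 ] 0.05371270278257533 -170.56969473534497
[0.5691 0.0456 0.187 ] 0.026822603763423367 -168.47596849125904
[0.5958 0.0515 0.181 ] 0.0007118096410489181 49.31260672932188
```

```bash
python3 - <<'E'
from h import *
w=load("w1");C=np.array([.5953554,.0510])
for p,z in [((293,303),.238),((277,273),.19)]:
  q=plane(w,255+p[0]/2.8,62+p[1]/2.8,z,w);d=q[:2]-C;print(q.round(4),np.hypot(*d),np.degrees(np.arctan2(*d[::-1])))
E
```

```text
[0.5541 0.0438 0.238 ] 0.041881553920569935 -170.07069333874924
[0.552  0.0439 0.19  ] 0.043919166682176575 -170.64276783736793
```

```bash
python3 -m handwheel '[{"xyz":[0.4,1.3,3.5],"roll":0},{"xyz":[0.8,2.6,7],"roll":0},{"xyz":[1.2,4.05,10.5],"roll":0},{"xyz":[1.2,4.05,13.5],"roll":0},{"xyz":[1.2,4.05,13.5],"roll":0}]' 6
python3 - <<'E'
from cell import *
import cv2,numpy as np
from h import *
s=get_state();c=read_camera("wrist");np.savez("w2.npz",**c,**s)
print(proj({**c},[.555,.0436,.235],s),s["eef_pos"])
cv2.imwrite("pics/w2.png",c["img"][:,:,::-1])
E
```

```text
t: 2.75
eef_pos: [0.5536, 0.0438, 0.2644]
tcp_rot: [-0.003, 0.201, 0.979, -0.001]
wrist_force: [-0.3, -0.4, -0.0]
opening: 0.704
grip_force: 0.0
[319.4937131  241.48146582] [0.55360827 0.04381965 0.26437035]
```

View pics/w2.png

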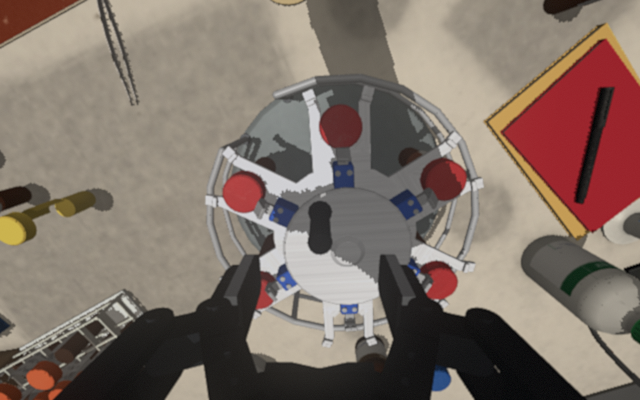

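The knob top at (320,243) lies where predicted (319,241), centred between the fingers. I descend and grip.

```bash
python3 -m handwheel '[{"xyz":[0,0,2.5],"roll":0},{"xyz":[0,0,5],"roll":0},{"xyz":[0,0,6.6],"roll":0},{"xyz":[0,0,6.6],"roll":0},{"xyz":[0,0,6.6],"roll":0}]' 4
python3 -m handwheel '[{"xyz":[0,0,0],"roll":0},{"xyz":[0,0,0],"roll":0},{"xyz":[0,0,0],"roll":0},{"xyz":[0,0,0],"roll":0},{"xyz":[0,0,0],"roll":0}]' 0.8 50
python3 - <<'E'
from h import *
w=load("w2");C=np.array([.5953554,.0510])
for p in [(278,95),(318,80),(225,155),(222,165)]:
  q=plane(w,*p,.12,w);d=q[:2]-C;print(q.round(4),np.hypot(*d),np.degrees(np.arctan2(*d[::-1])))
E
```

```text
t: 3.42
eef_pos: [0.5568, 0.0423, 0.2021]
tcp_rot: [0.002, 0.203, 0.979, 0.001]
wrist_force: [0.5, 0.5, 0.5]
opening: 0.463
grip_force: 0.0
t: 4.05
eef_pos: [0.5562, 0.0424, 0.201]
tcp_rot: [0.001, 0.203, 0.979, 0.0]
wrist_force: [0.2, 0.9, 4.5]
opening: 0.155
grip_force: 48.4
[0.4611 0.044  0.12  ] 0.134474626677858 -177.00875188070043
[0.4637 0.0811 0.12  ] 0.13503939051877337 167.13415767792335
[ 0.4891 -0.0243  0.12  ] 0.13022133503521374 -144.66743267315428
[ 0.4963 -0.0315  0.12  ] 0.12888713810371127 -140.21720300594026
```

```bash
python3 -m handwheel '[{"xyz":[0.3,0.48,0],"roll":8},{"xyz":[0.52,0.99,0],"roll":16},{"xyz":[0.68,1.53,0],"roll":24},{"xyz":[0.75,2.08,0],"roll":32},{"xyz":[0.75,2.64,0],"roll":40}]'
python3 - <<'E'
from cell import *
from h import *
s=get_state();C=np.array([.5953554,.0510]);q=s["tcp_rot"];X=R.from_quat([q[1],q[2],q[3],q[0]]).as_matrix()[:,0];d=s["eef_pos"][:2]-C
print(np.degrees(np.arctan2(X[1],X[0])),np.degrees(np.arctan2(d[1],d[0])),np.hypot(*d),s["wrist_force"],s["qpos"])
E
```

```text
t: 4.68
eef_pos: [0.5557, 0.0612, 0.2006]
tcp_rot: [-0.001, 0.529, 0.848, -0.007]
wrist_force: [-6.1, -7.2, 9.1]
opening: 0.151
grip_force: 49.2
116.06674335074048 165.55856255957522 0.04091090386223907 [-6.12772771 -7.15053789  9.11673252] [-0.39600702  0.53151667  0.37550858  1.73316825 -0.22170361  0.92874571
  0.52228077]
```

```bash
cat > st.py <<'E'
from cell import *
from h import *
s=get_state();C=np.array([.5953554,.0510]);q=s["tcp_rot"];X=R.from_quat([q[1],q[2],q[3],q[0]]).as_matrix()[:,0];d=s["eef_pos"][:2]-C
print("yaw",np.degrees(np.arctan2(X[1],X[0])),"ang",np.degrees(np.arctan2(d[1],d[0])),np.hypot(*d),s["wrist_force"].round(1),s["qpos"].round(2),s["moment"].round(2))
E
python3 -m handwheel '[{"xyz":[0,0,0],"roll":0},{"xyz":[0,0,0],"roll":0},{"xyz":[0,0,0],"roll":0},{"xyz":[0,0,0],"roll":0},{"xyz":[0,0,0],"roll":0}]'; python3 st.py
```

```text
t: 5.3
eef_pos: [0.5568, 0.0653, 0.2005]
tcp_rot: [-0.001, 0.528, 0.85, -0.003]
wrist_force: [-3.4, -4.2, 8.4]
opening: 0.151
grip_force: 49.0
yaw 116.3232061027427 ang 159.584052351025 0.041118004129598026 [-3.4 -4.2  8.4] [-0.4   0.53  0.37  1.73 -0.23  0.93  0.52] [-0.86  1.03 -0.22]
```

```bash
python3 -m handwheel '[{"xyz":[0.3,0.48,-0.1],"roll":8},{"xyz":[0.52,0.99,-0.15],"roll":16},{"xyz":[0.68,1.53,-0.15],"roll":24},{"xyz":[0.75,2.08,-0.15],"roll":32},{"xyz":[0.75,2.64,-0.15],"roll":40}]';python3 st.py
python3 -m handwheel '[{"xyz":[0.3,0.48,0],"roll":8},{"xyz":[0.52,0.99,0],"roll":16},{"xyz":[0.68,1.53,0],"roll":24},{"xyz":[0.68,1.53,0],"roll":24},{"xyz":[0.68,1.53,0],"roll":24}]';python3 st.py
```

```text
t: 5.92
eef_pos: [0.572, 0.0843, 0.2006]
tcp_rot: [-0.004, 0.787, 0.617, -0.008]
wrist_force: [-13.8, -4.3, 7.8]
opening: 0.15
grip_force: 49.2
yaw 76.21214867200818 ang 125.02765358555753 0.04062705978668462 [-13.8  -4.3   7.8] [-0.53  0.6   0.56  1.67 -0.36  1.   -0.08] [-0.81  2.5   0.14]
t: 6.55
eef_pos: [0.5915, 0.0903, 0.2007]
tcp_rot: [-0.003, 0.897, 0.442, -0.005]
wrist_force: [-7.6, -0.1, 5.6]
opening: 0.15
grip_force: 48.8
yaw 52.40918487195783 ang 95.6109345113564 0.03944712720671896 [-7.6 -0.1  5.6] [-0.58  0.65  0.67  1.63 -0.45  1.04 -0.43] [ 0.03  1.37 -0.36]
```

```bash
python3 -m handwheel '[{"xyz":[0.3,0.48,0],"roll":8},{"xyz":[0.52,0.99,0],"roll":16},{"xyz":[0.68,1.53,0],"roll":24},{"xyz":[0.75,2.08,0],"roll":32},{"xyz":[0.75,2.64,0],"roll":40}]';python3 st.py
python3 -m handwheel '[{"xyz":[0,0,0],"roll":0},{"xyz":[0,0,0],"roll":0},{"xyz":[0,0,0],"roll":0},{"xyz":[0,0,0],"roll":0},{"xyz":[0,0,0],"roll":0}]'; python3 st.py
```

```text
t: 7.18
eef_pos: [0.6164, 0.0822, 0.2005]
tcp_rot: [-0.002, 0.994, 0.107, -0.006]
wrist_force: [-8.7, 2.8, 5.2]
opening: 0.153
grip_force: 49.0
yaw 12.305914845341684 ang 55.97563612596463 0.037608765656938624 [-8.7  2.8  5.2] [-0.63  0.74  0.86  1.56 -0.6   1.14 -0.99] [ 0.4   1.57 -0.26]
t: 7.8
eef_pos: [0.6175, 0.0815, 0.2005]
tcp_rot: [-0.002, 0.994, 0.109, -0.005]
wrist_force: [-6.1, 2.8, 3.7]
opening: 0.147
grip_force: 48.9
yaw 12.502227227999027 ang 54.005257378453706 0.037693667831563804 [-6.1  2.8  3.7] [-0.63  0.74  0.86  1.56 -0.6   1.14 -0.99] [ 0.33  1.1  -0.17]
```

```bash
python3 -m handwheel '[{"xyz":[0.15,0.24,0],"roll":4},{"xyz":[0.22,0.36,0],"roll":6},{"xyz":[0.22,0.36,0],"roll":6},{"xyz":[0.22,0.36,0],"roll":6},{"xyz":[0.22,0.36,0],"roll":6}]';python3 st.py
python3 - <<'E'
from h import *
P=np.array([(.5562,.0424),(.5568,.0653),(.572,.0843),(.5915,.0903),(.6175,.0815)])
x=np.linalg.lstsq(np.c_[2*P,np.ones(5)],(P**2).sum(1),rcond=None)[0];print(x[:2],np.sqrt(x[2]+x[:2]@x[:2]))
E
```

```text
t: 8.43
eef_pos: [0.6201, 0.0791, 0.2004]
tcp_rot: [-0.002, 0.998, 0.057, -0.005]
wrist_force: [-6.4, 1.6, 4.8]
opening: 0.149
grip_force: 49.0
yaw 6.574939552664565 ang 48.70223655578165 0.03746391936379823 [-6.4  1.6  4.8] [-0.63  0.75  0.88  1.55 -0.62  1.15 -1.07] [ 0.47  1.33 -0.04]
[0.59280225 0.05242437] 0.03805936849243989
```

```bash
python3 -m handwheel '[{"xyz":[0,0,0],"roll":0},{"xyz":[0,0,0],"roll":0},{"xyz":[0,0,0],"roll":0},{"xyz":[0,0,0],"roll":0},{"xyz":[0,0,0],"roll":0}]' 5; 
python3 -m handwheel '[{"xyz":[0,0,-3],"roll":0},{"xyz":[0,0,-7],"roll":0},{"xyz":[0,0,-12],"roll":0},{"xyz":[0,0,-16],"roll":0},{"xyz":[0,0,-16],"roll":0}]'
python3 - <<'E'
from cell import *
import cv2,numpy as np
s=get_state();c=read_camera("wrist");np.savez("w3.npz",**c,**s)
cv2.imwrite("pics/w3.png",c["img"][:,:,::-1])
for n in("scene","side"):
    c=read_camera(n);np.savez(n+"3.npz",**c)
E
```

```text
t: 9.05
eef_pos: [0.6243, 0.0777, 0.2018]
tcp_rot: [0.0, 0.998, 0.057, -0.0]
wrist_force: [-0.1, -0.7, 0.4]
opening: 0.583
grip_force: 0.0
t: 9.68
eef_pos: [0.6257, 0.0765, 0.3658]
tcp_rot: [0.0, 0.998, 0.057, 0.004]
wrist_force: [0.1, 0.2, 0.2]
opening: 0.589
grip_force: 0.0
```

View pics/w3.png

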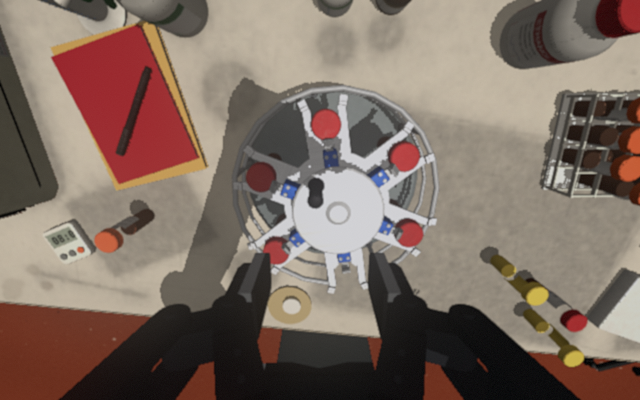

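The empty fork now points down at (345,285), towards the robot. The knob is at (317,192), the loose red cap at (573,320) and the orange one at (108,240). Now I measure whether it has clicked in.

```bash
python3 - <<'E'
from h import *
w=load("w3")
h=cv2.cvtColor(w["img"],cv2.COLOR_RGB2HSV);m=(((h[...,0]<5)|(h[...,0]>174))&(h[...,1]>130)&(h[...,2]>60)).astype(np.uint8)
k,l,st,ce=cv2.connectedComponentsWithStats(m);P=[]
for i in range(1,k):
    if 150<st[i,4]<1200 :
        q=plane(w,*ce[i],.163 if ce[i][0]<500 else .114,w);print(ce[i].round(1),st[i,2:],q.round(4));P.append(q)
P=np.array([p for p in P if np.hypot(p[0]-.595,p[1]-.051)<.12])
A=np.c_[2*P[:,:2],np.ones(len(P))];x=np.linalg.lstsq(A,(P[:,:2]**2).sum(1),rcond=None)[0];C=x[:2];print("C",C,np.sqrt(x[2]+C@C))
for p in P:print(np.degrees(np.arctan2(*(p[:2]-C)[::-1])))
a=cv2.resize(w["img"][170:310,225:450],None,fx=3.5,fy=3.5,interpolation=2)
cv2.imwrite("pics/crop3.png",a[:,:,::-1])
for p,z in[((317,185),.238),((338,213),.181)]:
  q=plane(w,*p,z,w);print(q,np.degrees(np.arctan2(*(q[:2]-C)[::-1])))
E
```

```text
[628.8  14.8] [ 24  33 685] [ 0.8397 -0.2507  0.114 ]
[325.5 123.7] [ 28  30 668] [0.686  0.0755 0.163 ]
[404.6 155.9] [ 30  29 612] [ 0.6613 -0.017   0.163 ]
[258.6 176.1] [ 26  28 471] [0.6196 0.1446 0.163 ]
[410.8 233.8] [ 24  24 430] [ 0.5685 -0.0434  0.163 ]
[275.  251.8] [ 24  23 356] [0.5257 0.1192 0.163 ]
[575.6 321.4] [ 22  22 325] [ 0.4329 -0.3451  0.114 ]
C [0.59289695 0.05074929] 0.09667611120639297
14.90469252030937
-44.72805599414678
74.1185477969598
-104.498655852806
134.4411558497216
[0.63632596 0.07899983 0.238     ] 33.04398032544148
[0.59165845 0.05031642 0.181     ] -160.7347998221024
```

View pics/crop3.png

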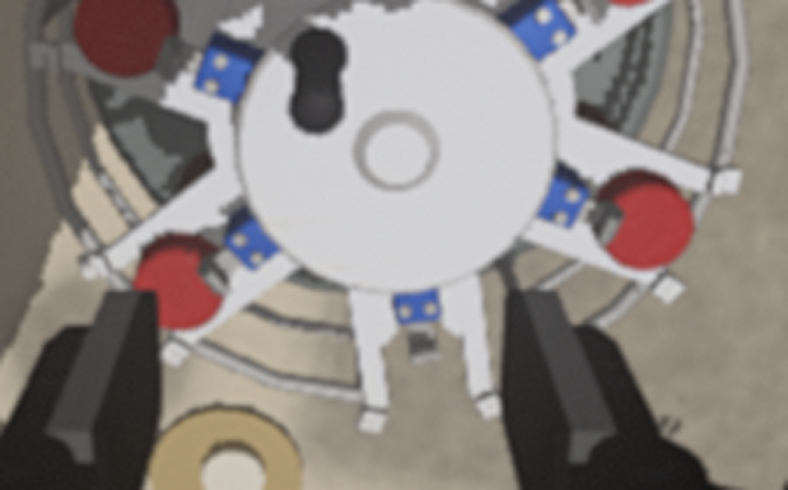

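```bash
python3 -m handwheel '[{"xyz":[-3,0,0],"roll":-3},{"xyz":[-6,0,0],"roll":-6},{"xyz":[-9,0,0],"roll":-9},{"xyz":[-11,0,0],"roll":-12},{"xyz":[-11,0,0],"roll":-12}]' 8.5
python3 - <<'E'
from cell import *
from h import *
s=get_state();c=read_camera("wrist");np.savez("w4.npz",**c,**s);w=load("w4")
C=np.array([.5929,.0507])
h=cv2.cvtColor(w["img"],cv2.COLOR_RGB2HSV);m=(((h[...,0]<5)|(h[...,0]>174))&(h[...,1]>130)&(h[...,2]>60)).astype(np.uint8)
k,l,st,ce=cv2.connectedComponentsWithStats(m);P=[]
for i in range(1,k):
    if 150<st[i,4]<1200 :
        q=plane(w,*ce[i],.163,w);d=q[:2]-C
        if np.hypot(*d)<.13: print(ce[i].round(1),q.round(4),np.degrees(np.arctan2(*d[::-1])))
u,v=proj(w,[.466,.007,.12],w);print(u,v,s["eef_pos"])
x0,y0=max(0,int(u)-90),max(0,int(v)-90);print(x0,y0)
cv2.imwrite("pics/crop4.png",cv2.resize(w["img"][y0:y0+150,x0:x0+190],None,fx=4,fy=4,interpolation=2)[:,:,::-1])
E
```

```text
t: 10.45
eef_pos: [0.5136, 0.0655, 0.3609]
tcp_rot: [-0.001, 0.987, 0.161, -0.001]
wrist_force: [0.1, 1.4, 0.3]
opening: 0.989
grip_force: 0.0
[365.7   9.9] [0.6834 0.0747 0.163 ] 14.83721788260068
[278.   55.3] [0.6187 0.1435 0.163 ] 74.4831758468172
[443.6  66.3] [ 0.6622 -0.018   0.163 ] -44.73959610513177
[273.6 151.4] [0.5248 0.1215 0.163 ] 133.87739507164216
[426.9 161.3] [ 0.5684 -0.043   0.163 ] -104.66685339157002
349.0940605743862 215.62710758185682 [0.51355972 0.06546674 0.36094942]
259 125
```

View pics/crop4.png

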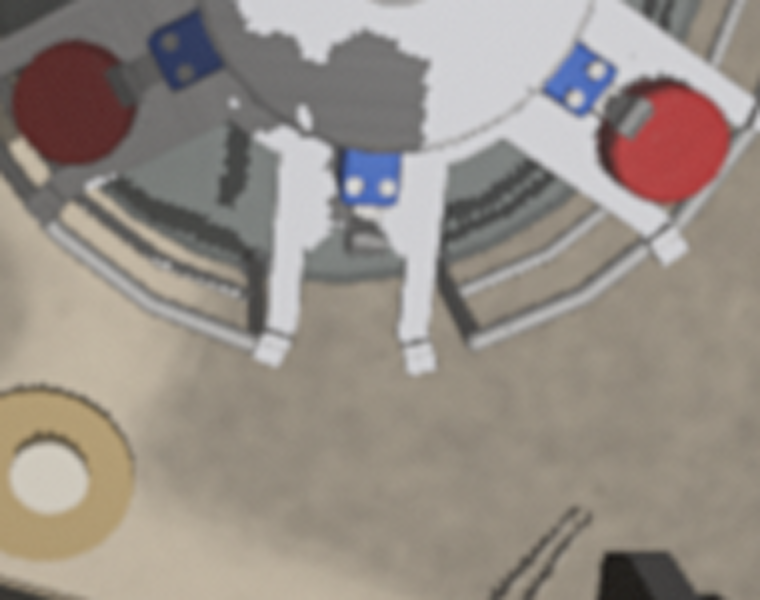

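The crop shows the posts at (260,345) and (475,343), while the fork tips at (272,348) and (418,358) sit left of the gap's middle. It looks past the click.

```bash
python3 - <<'E'
from h import *
w=load("w4");C=np.array([.5929,.0507])
for n,p,z in[("post",(258,345),.12),("post",(478,343),.12),("tip",(272,348),.15),("tip",(419,357),.15),("tip",(272,348),.155),("tip",(419,357),.155),("nose",(367,235),.17)]:
  q=plane(w,259+p[0]/4,125+p[1]/4,z,w);d=q[:2]-C;print(n,q.round(4),np.hypot(*d),np.degrees(np.arctan2(*d[::-1])))
E
```

```text
post [0.4611 0.0412 0.12  ] 0.13216601019829924 -175.8852711333592
post [ 0.4848 -0.0274  0.12  ] 0.13338474463757694 -144.14176469777425
tip [0.4718 0.0408 0.15  ] 0.12147560798740671 -175.32821441501906
tip [ 0.4833 -0.0027  0.15  ] 0.12191989593189917 -154.01144905708657
tip [0.4735 0.0415 0.155 ] 0.11971000273055273 -175.60472496058534
tip [ 0.4849 -0.0014  0.155 ] 0.11994072139039196 -154.2609187353254
nose [0.5188 0.0295 0.17  ] 0.07704251657205764 -164.02926723848736
```

It has not clicked: the fork sits at -164.8° and the gate at -160°. When the fingers opened, the loaded arm dragged the knob about 4.7° past the click. I'll regrip, turn it back and unload the arm before releasing.

```bash
python3 -m handwheel '[{"xyz":[4,0.8,0],"roll":0},{"xyz":[8,1.6,0],"roll":0},{"xyz":[10.6,2.1,2],"roll":0},{"xyz":[10.6,2.1,5],"roll":0},{"xyz":[10.6,2.1,8],"roll":0}]' 6
python3 -m handwheel '[{"xyz":[0,0,3],"roll":0},{"xyz":[0,0,6],"roll":0},{"xyz":[0,0,7.9],"roll":0},{"xyz":[0,0,7.9],"roll":0},{"xyz":[0,0,7.9],"roll":0}]' 4;python3 st.py
python3 -m handwheel '[{"xyz":[0,0,0],"roll":0},{"xyz":[0,0,0],"roll":0},{"xyz":[0,0,0],"roll":0},{"xyz":[0,0,0],"roll":0},{"xyz":[0,0,0],"roll":0}]' 0.8 50;python3 st.py
```

```text
t: 11.12
eef_pos: [0.6232, 0.0792, 0.2791]
tcp_rot: [0.001, 0.987, 0.161, -0.001]
wrist_force: [-0.7, -0.1, -0.6]
opening: 0.702
grip_force: 0.0
t: 11.75
eef_pos: [0.6232, 0.0787, 0.2037]
tcp_rot: [0.0, 0.987, 0.161, 0.001]
wrist_force: [-0.0, 0.5, 1.0]
opening: 0.467
grip_force: 0.0
yaw 18.572053066212792 ang 44.901680209025066 0.03928483178888873 [-0.   0.5  1. ] [-0.62  0.73  0.84  1.55 -0.58  1.13 -0.9 ] [-0.02 -0.01  0.03]
t: 12.38
eef_pos: [0.6226, 0.08, 0.2037]
tcp_rot: [-0.001, 0.987, 0.162, 0.001]
wrist_force: [0.1, 3.7, 6.0]
opening: 0.149
grip_force: 49.0
yaw 18.627612148850393 ang 46.76558668937721 0.03980728432042773 [0.1 3.7 6. ] [-0.62  0.73  0.84  1.55 -0.58  1.13 -0.9 ] [ 0.65  0.25 -0.04]
```

```bash
sed -i 's/\[.5953554,.0510\]/[.5929,.0507]/' st.py; python3 -m handwheel '[{"xyz":[-0.1,-0.17,0],"roll":-2},{"xyz":[-0.2,-0.35,0],"roll":-4},{"xyz":[-0.2,-0.35,0],"roll":-4},{"xyz":[-0.2,-0.35,0],"roll":-4},{"xyz":[-0.2,-0.35,0],"roll":-4}]';python3 st.py
```

```text
t: 13.0
eef_pos: [0.6202, 0.0824, 0.2035]
tcp_rot: [-0.0, 0.981, 0.196, 0.001]
wrist_force: [1.3, 3.9, 6.6]
opening: 0.148
grip_force: 49.0
yaw 22.65545048051253 ang 49.281409658335825 0.04178419808501607 [1.3 3.9 6.6] [-0.62  0.72  0.82  1.55 -0.57  1.11 -0.84] [ 0.64 -0.36  0.09]
```

```bash
python3 -m handwheel '[{"xyz":[0.13,-0.18,-0.1],"roll":-1},{"xyz":[0.13,-0.18,-0.1],"roll":-1},{"xyz":[0.13,-0.18,-0.1],"roll":-1},{"xyz":[0.13,-0.18,-0.1],"roll":-1},{"xyz":[0.13,-0.18,-0.1],"roll":-1}]';python3 st.py
```

```text
t: 13.62
eef_pos: [0.6199, 0.0829, 0.2037]
tcp_rot: [0.001, 0.979, 0.204, 0.0]
wrist_force: [3.3, -1.7, 0.4]
opening: 0.152
grip_force: 48.7
yaw 23.531335492696993 ang 50.02548576559554 0.0419644664444385 [ 3.3 -1.7  0.4] [-0.62  0.72  0.82  1.55 -0.57  1.12 -0.83] [-0.51 -0.71  0.05]
```

```bash
python3 -m handwheel '[{"xyz":[0.04,0.05,0],"roll":0},{"xyz":[0.04,0.05,0],"roll":0},{"xyz":[0.04,0.05,0],"roll":0},{"xyz":[0.04,0.05,0],"roll":0},{"xyz":[0.04,0.05,0],"roll":0}]';python3 st.py
python3 -m handwheel '[{"xyz":[0,0,0],"roll":0},{"xyz":[0,0,0],"roll":0},{"xyz":[0,0,0],"roll":0},{"xyz":[0,0,0],"roll":0},{"xyz":[0,0,0],"roll":0}]' 5;python3 st.py
python3 -m handwheel '[{"xyz":[0,0,-4],"roll":0},{"xyz":[0,0,-8],"roll":0},{"xyz":[0,0,-12],"roll":0},{"xyz":[-4,0,-16],"roll":0},{"xyz":[-10,0,-16],"roll":0}]'
python3 -m handwheel '[{"xyz":[-1,0,0],"roll":0},{"xyz":[-1,0,0],"roll":0},{"xyz":[-1,0,0],"roll":0},{"xyz":[-1,0,0],"roll":0},{"xyz":[-1,0,0],"roll":0}]' 8.5
cat > meas.py <<'E'
from cell import *
from h import *
import sys
n=sys.argv[1];s=get_state();c=read_camera("wrist");np.savez(n+".npz",**c,**s);w=load(n)
C=np.array([.5929,.0507])
h=cv2.cvtColor(w["img"],cv2.COLOR_RGB2HSV);m=(((h[...,0]<5)|(h[...,0]>174))&(h[...,1]>130)&(h[...,2]>60)).astype(np.uint8)
k,l,st,ce=cv2.connectedComponentsWithStats(m);A=[]
for i in range(1,k):
    if 150<st[i,4]<1200 :
        q=plane(w,*ce[i],.163,w);d=q[:2]-C
        if np.hypot(*d)<.13: A.append(np.degrees(np.arctan2(*d[::-1])));print(ce[i].round(1),q.round(4),A[-1])
print("fork mod60",np.mean(np.mod(A,60)),"want -160+180=20ish",s["eef_pos"])
E
python3 meas.py w5
```

```text
t: 14.25
eef_pos: [0.62, 0.083, 0.2037]
tcp_rot: [0.0, 0.979, 0.204, -0.0]
wrist_force: [1.4, -2.5, 0.7]
opening: 0.153
grip_force: 48.7
yaw 23.551763410770633 ang 50.01330803549482 0.04213517754322608 [ 1.4 -2.5  0.7] [-0.62  0.72  0.82  1.55 -0.57  1.12 -0.83] [-0.87 -0.43  0.06]
t: 14.88
eef_pos: [0.6202, 0.0838, 0.2038]
tcp_rot: [-0.0, 0.979, 0.204, -0.0]
wrist_force: [-0.6, 0.2, -0.7]
opening: 0.586
grip_force: 0.0
yaw 23.58647992485186 ang 50.502837972079334 0.042874664098721094 [-0.6  0.2 -0.7] [-0.62  0.72  0.82  1.55 -0.57  1.12 -0.83] [ 0.01  0.   -0.03]
t: 15.5
eef_pos: [0.5302, 0.0426, 0.3666]
tcp_rot: [0.001, 0.979, 0.205, 0.004]
wrist_force: [-1.2, -0.7, 0.3]
opening: 0.584
grip_force: 0.0
t: 16.12
eef_pos: [0.5201, 0.0399, 0.3634]
tcp_rot: [0.0, 0.979, 0.205, -0.0]
wrist_force: [-0.8, -0.7, 0.6]
opening: 0.999
grip_force: 0.0
[344.5  10.2] [0.6812 0.0823 0.163 ] 19.669195706219487
[257.5  50.3] [0.6145 0.1473 0.163 ] 77.3845601670158
[422.3  66.5] [ 0.6677 -0.0117  0.163 ] -39.84477428563285
[256.9 150.4] [0.5199 0.1138 0.163 ] 139.17399439127524
[407.4 160.5] [ 0.5765 -0.0445  0.163 ] -99.78751101347386
fork mod60 19.319092993080766 want -160+180=20ish [0.52005535 0.03994852 0.36344944]
```

```bash
python3 - <<'E'
from h import *
w1,w3,sd=load("w1"),load("w3"),load("side3")
print("red",tri([ray(w1,62.5,179.3,w1),ray(w3,575.6,321.4,w3)]))
hs=cv2.cvtColor(sd["img"],cv2.COLOR_RGB2HSV)
m=(((hs[...,0]<6)|(hs[...,0]>172))&(hs[...,1]>150)&(hs[...,2]>80)).astype(np.uint8)
k,l,st,ce=cv2.connectedComponentsWithStats(m)
for i in range(1,k):
    if st[i,4]>15 and ce[i][1]>280: print("sd",ce[i],st[i,2:],plane(sd,*ce[i],.108))
for w,nm in((w1,"w1"),(w3,"w3")):
  h=cv2.cvtColor(w["img"],cv2.COLOR_RGB2HSV);m=((abs(h[...,0].astype(int)-27)<5)&(h[...,1]>160)&(h[...,2]>150)).astype(np.uint8)
  k,l,st,ce=cv2.connectedComponentsWithStats(m)
  for i in range(1,k):
    if st[i,4]>60: print(nm,ce[i].round(),st[i,2:],plane(w,*ce[i],.114,w).round(4))
P=np.array([[.6812,.0823],[.6677,-.0117],[.5199,.1138],[.5765,-.0445]])
x=np.linalg.lstsq(np.c_[2*P,np.ones(4)],(P**2).sum(1),rcond=None)[0];print("C",x[:2],np.sqrt(x[2]+x[:2]@x[:2]))
E
```

```text
red (array([ 0.42858366, -0.35206911,  0.10792634]), [np.float64(0.0002613887590028988), np.float64(0.0002613887590030659)])
sd [284.        314.9389313] [ 13  13 131] [ 0.42968502 -0.34941653  0.108     ]
C [0.59187792 0.04945826] 0.09608804439499562
```

```bash
python3 -m handwheel '[{"xyz":[-3,4,0],"roll":0},{"xyz":[-6,8,0],"roll":0},{"xyz":[-9,12.1,0],"roll":0},{"xyz":[-12,16.1,0],"roll":0},{"xyz":[-15,20.1,0],"roll":0}]'
python3 -m handwheel '[{"xyz":[-3,4,1.5],"roll":0},{"xyz":[-6,8,4],"roll":0},{"xyz":[-8.8,12,7],"roll":0},{"xyz":[-8.8,12,9],"roll":0},{"xyz":[-8.8,12,9],"roll":0}]'
python3 - <<'E'
from cell import *
from h import *
s=get_state();c=read_camera("wrist");np.savez("w6.npz",**c,**s);w=load("w6")
w1,w3=load("w1"),load("w3")
for p in((125,183),(20,141)):print("y1",plane(w1,*p,.11,w1).round(3))
for p in((537,295),(571,357)):print("y3",plane(w3,*p,.11,w3).round(3))
h=cv2.cvtColor(w["img"],cv2.COLOR_RGB2HSV)
m=(((h[...,0]<6)|(h[...,0]>172))&(h[...,1]>140)&(h[...,2]>70)).astype(np.uint8)
k,l,st,ce=cv2.connectedComponentsWithStats(m)
for i in range(1,k):
    if st[i,4]>150: print(ce[i].round(1),st[i,:],plane(w,*ce[i],.114,w).round(4),tri([ray(w,*ce[i],w),ray(w1,62.5,179.3,w1),ray(w3,575.6,321.4,w3)]))
print(s["eef_pos"],s["qpos"].round(2))
m=((h[...,0]>15)&(h[...,0]<35)&(h[...,1]>140)&(h[...,2]>90)).astype(np.uint8)
k,l,st,ce=cv2.connectedComponentsWithStats(m)
for i in range(1,k):
    if st[i,4]>150: print("yel",ce[i].round(1),st[i,:],plane(w,*ce[i],.11,w).round(4))
cv2.imwrite("pics/w6.png",w["img"][:,:,::-1])
E
```

```text
t: 16.8
eef_pos: [0.4622, -0.2061, 0.3639]
tcp_rot: [0.0, 0.979, 0.204, 0.0]
wrist_force: [0.9, 0.0, 0.6]
opening: 0.996
grip_force: 0.0
t: 17.42
eef_pos: [0.4292, -0.3494, 0.2722]
tcp_rot: [-0.002, 0.979, 0.204, -0.001]
wrist_force: [-0.6, -0.2, -0.1]
opening: 0.998
grip_force: 0.0
y1 [ 0.469 -0.271  0.11 ]
y1 [ 0.361 -0.37   0.11 ]
y3 [ 0.47  -0.273  0.11 ]
y3 [ 0.362 -0.368  0.11 ]
[318.  184.2] [303 169  31  31 738] [ 0.4306 -0.348   0.114 ] (array([ 0.42975138, -0.34880757,  0.11095933]), [np.float64(0.0005168946819717747), np.float64(0.0009994882942043046), np.float64(0.0008134814776318463)])
[ 0.42916128 -0.34943984  0.27216983] [ 0.1   0.55  0.88  1.66 -0.45  1.16 -0.06]
yel [261.6 113.7] [244  97  39  35 997] [ 0.4717 -0.272   0.11  ]
yel [310.9 220.9] [305 213  13  16 160] [ 0.3896 -0.3575  0.11  ]
yel [311.  245.6] [297 233  29  27 621] [ 0.363  -0.3689  0.11  ]
```

```bash
python3 -m handwheel '[{"xyz":[0.1,-0.05,4],"roll":0},{"xyz":[0.1,-0.05,8],"roll":0},{"xyz":[0.1,-0.05,12],"roll":0},{"xyz":[0.1,-0.05,15],"roll":0},{"xyz":[0.1,-0.05,16.9],"roll":0}]' 6
python3 -m handwheel '[{"xyz":[0,0,0],"roll":0},{"xyz":[0,0,0],"roll":0},{"xyz":[0,0,0],"roll":0},{"xyz":[0,0,0],"roll":0},{"xyz":[0,0,0],"roll":0}]'
```

```text
t: 18.1
eef_pos: [0.432, -0.3481, 0.1045]
tcp_rot: [0.0, 0.979, 0.206, 0.0]
wrist_force: [0.2, 0.6, 0.8]
opening: 0.7
grip_force: 0.0
t: 18.73
eef_pos: [0.4306, -0.349, 0.1052]
tcp_rot: [0.0, 0.979, 0.204, 0.0]
wrist_force: [-0.6, 0.8, 0.8]
opening: 0.703
grip_force: 0.0
```

```bash
python3 -m handwheel '[{"xyz":[0,0,0.3],"roll":0},{"xyz":[0,0,0.3],"roll":0},{"xyz":[0,0,0.3],"roll":0},{"xyz":[0,0,0.3],"roll":0},{"xyz":[0,0,0.3],"roll":0}]' 3 40
python3 -m handwheel '[{"xyz":[0,0,0],"roll":0},{"xyz":[0,0,-1],"roll":0},{"xyz":[0,0,-4],"roll":0},{"xyz":[0,0,-8],"roll":0},{"xyz":[0,0,-12],"roll":0}]'
python3 - <<'E'
from cell import *
from h import *
s=get_state();c=read_camera("wrist");np.savez("w7.npz",**c,**s);w=load("w7")
h=cv2.cvtColor(w["img"],cv2.COLOR_RGB2HSV)
m=(((h[...,0]<6)|(h[...,0]>172))&(h[...,1]>140)&(h[...,2]>50)).astype(np.uint8)
k,l,st,ce=cv2.connectedComponentsWithStats(m)
for i in range(1,k):
    if st[i,4]>150: print(ce[i].round(1),st[i,:])
print(s["eef_pos"],s["wrist_force"])
e=s["eef_pos"]
for dz in (0,.01,.02):print(dz,proj(w,[e[0],e[1],e[2]+dz],s))
cv2.imwrite("pics/w7.png",w["img"][:,:,::-1])
for n in("scene","side"): np.savez(n+"7.npz",**read_camera(n))
E
```

```text
t: 19.35
eef_pos: [0.4304, -0.3489, 0.1017]
tcp_rot: [-0.0, 0.979, 0.204, -0.0]
wrist_force: [-0.3, -1.0, 0.1]
opening: 0.379
grip_force: 39.6
t: 19.98
eef_pos: [0.4302, -0.349, 0.2236]
tcp_rot: [0.0, 0.979, 0.204, -0.0]
wrist_force: [1.3, -0.0, -1.0]
opening: 0.379
grip_force: 39.7
[318.6 277.2] [ 286  243   67   65 3153]
[ 0.43023019 -0.34899948  0.2236395 ] [ 1.33156201 -0.02477903 -0.97304948]
0 [318.0899158  267.33851146]
0.01 [318.07982538 277.86158146]
0.02 [318.06838619 289.7912487 ]
```

```bash
python3 -m handwheel '[{"xyz":[0.5,-1,-2],"roll":0},{"xyz":[2.5,-5,-3.5],"roll":1},{"xyz":[4.8,-9.3,-3.5],"roll":2},{"xyz":[7.1,-13.8,-3.5],"roll":3},{"xyz":[9.4,-18.3,-3.5],"roll":3.6}]'
python3 st.py
```

```text
t: 20.75
eef_pos: [0.443, -0.141, 0.2568]
tcp_rot: [-0.001, 0.985, 0.174, -0.0]
wrist_force: [1.7, 0.3, 0.1]
opening: 0.375
grip_force: 39.8
yaw 19.98999828425961 ang -128.02799584990566 0.24334688674454913 [1.7 0.3 0.1] [-0.42  0.43  0.98  1.91 -0.42  1.02 -0.47] [-0.01 -0.03 -0.02]
```

```bash
python3 -m handwheel '[{"xyz":[1.5,-3.5,0],"roll":0},{"xyz":[3,-7,0],"roll":0},{"xyz":[4.5,-10.5,0],"roll":0},{"xyz":[5.7,-12.95,0],"roll":0},{"xyz":[5.7,-12.95,0],"roll":0}]'
python3 meas.py w8
python3 - <<'E'
from h import *
w=load("w8")
im=w["img"][0:330,130:510];cv2.imwrite("pics/crop8.png",cv2.resize(im,None,fx=1.8,fy=1.8,interpolation=2)[:,:,::-1])
E
```

```text
t: 21.38
eef_pos: [0.4523, 0.0007, 0.2564]
tcp_rot: [-0.001, 0.984, 0.176, -0.001]
wrist_force: [-0.4, -0.7, -0.4]
opening: 0.378
grip_force: 39.8
fork mod60 nan want -160+180=20ish [0.45225843 0.00068441 0.25638137]
  return _methods._mean(a, axis=axis, dtype=dtype,
  ret = ret.dtype.type(ret / rcount)
```

View pics/crop8.png

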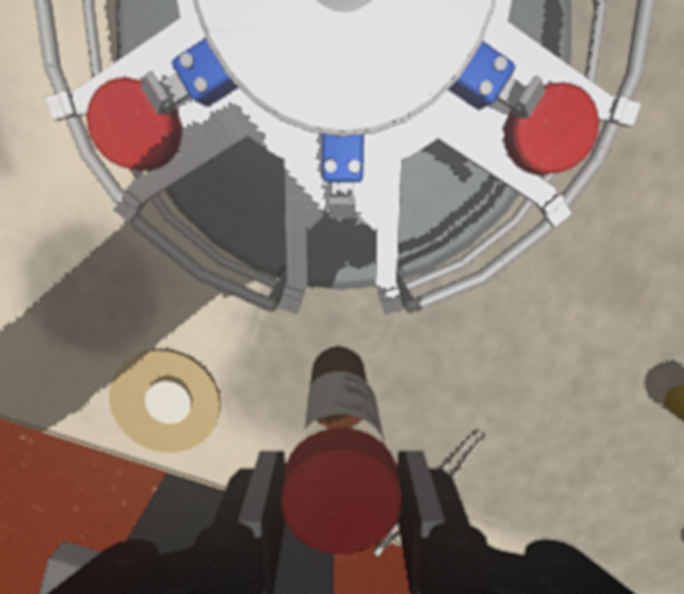

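The picture shows the fork centred in the gate: tips at (288,300) and (392,300), posts at (277,303) and (410,303). The held cap at (341,490) is on the same column as the catch nose at (342,190), so it is laterally aligned. I lower it and slide in.

```bash
python3 -m handwheel '[{"xyz":[0,0,2.5],"roll":0},{"xyz":[0,0,5],"roll":0},{"xyz":[0,0,7.5],"roll":0},{"xyz":[0,0,8.6],"roll":0},{"xyz":[0,0,8.6],"roll":0}]'
python3 -m handwheel '[{"xyz":[0.8,0,0],"roll":0},{"xyz":[1.6,0,0],"roll":0},{"xyz":[2.4,0,0],"roll":0},{"xyz":[3.2,0,0],"roll":0},{"xyz":[3.2,0,0],"roll":0}]'
```

```text
t: 22.05
eef_pos: [0.4524, -0.0033, 0.1707]
tcp_rot: [0.0, 0.985, 0.173, -0.001]
wrist_force: [0.6, -0.0, -0.1]
opening: 0.376
grip_force: 39.8
t: 22.68
eef_pos: [0.4833, 0.0092, 0.1706]
tcp_rot: [-0.0, 0.985, 0.174, -0.0]
wrist_force: [-0.9, 0.2, -0.3]
opening: 0.378
grip_force: 39.8
```

```bash
python3 -m handwheel '[{"xyz":[0.3,0,0],"roll":0},{"xyz":[0.6,0,0],"roll":0},{"xyz":[0.9,0,0],"roll":0},{"xyz":[1.2,0,0],"roll":0},{"xyz":[1.2,0,0],"roll":0}]'
```

```text
t: 23.3
eef_pos: [0.4942, 0.0133, 0.1707]
tcp_rot: [-0.0, 0.985, 0.174, -0.0]
wrist_force: [-2.2, 2.8, -1.1]
opening: 0.378
grip_force: 39.8
```

```bash
python3 -m handwheel '[{"xyz":[0,-0.15,0],"roll":0},{"xyz":[0.2,-0.15,0],"roll":0},{"xyz":[0.4,-0.15,0],"roll":0},{"xyz":[0.6,-0.15,0],"roll":0},{"xyz":[0.6,-0.15,0],"roll":0}]';python3 st.py
```

```text
t: 23.92
eef_pos: [0.4997, 0.016, 0.1709]
tcp_rot: [0.0, 0.985, 0.174, 0.0]
wrist_force: [-0.7, 0.4, -1.2]
opening: 0.379
grip_force: 39.8
yaw 19.985608731659596 ang -159.5516335545365 0.09941629824986511 [-0.7  0.4 -1.2] [-0.64  0.6   0.87  1.94 -0.59  0.88 -0.67] [0.3  0.14 0.02]
```

```bash
python3 -m handwheel '[{"xyz":[0.1,0,0],"roll":0},{"xyz":[0.2,0,0],"roll":0},{"xyz":[0.3,0,0],"roll":0},{"xyz":[0.3,0,0],"roll":0},{"xyz":[0.3,0,0],"roll":0}]';python3 st.py
```

```text
t: 24.55
eef_pos: [0.5018, 0.0169, 0.1708]
tcp_rot: [0.0, 0.985, 0.173, -0.0]
wrist_force: [-1.9, 0.4, -0.4]
opening: 0.376
grip_force: 39.8
yaw 19.967314521465322 ang -159.6414052799424 0.09713077456982487 [-1.9  0.4 -0.4] [-0.63  0.6   0.87  1.94 -0.59  0.88 -0.68] [0.08 0.4  0.  ]
```

```bash
python3 -m handwheel '[{"xyz":[0.1,0,0],"roll":0},{"xyz":[0.2,0,0],"roll":0},{"xyz":[0.2,0,0],"roll":0},{"xyz":[0.2,0,0],"roll":0},{"xyz":[0.2,0,0],"roll":0}]';python3 st.py
python3 -m handwheel '[{"xyz":[0.1,0,0],"roll":0},{"xyz":[0.2,0,0],"roll":0},{"xyz":[0.2,0,0],"roll":0},{"xyz":[0.2,0,0],"roll":0},{"xyz":[0.2,0,0],"roll":0}]';python3 st.py
```

```text
t: 25.18
eef_pos: [0.5037, 0.0177, 0.1708]
tcp_rot: [0.0, 0.985, 0.173, -0.0]
wrist_force: [-3.3, 0.1, -1.3]
opening: 0.378
grip_force: 39.8
yaw 19.974044597157793 ang -159.6855376193284 0.09514194373314316 [-3.3  0.1 -1.3] [-0.63  0.6   0.87  1.93 -0.59  0.88 -0.68] [-0.07  0.66 -0.04]
t: 25.8
eef_pos: [0.5052, 0.0183, 0.1707]
tcp_rot: [-0.0, 0.985, 0.173, -0.001]
wrist_force: [-5.4, -0.7, 1.2]
opening: 0.376
grip_force: 39.8
yaw 19.96398649370123 ang -159.70538906736806 0.09347650386006763 [-5.4 -0.7  1.2] [-0.63  0.61  0.87  1.93 -0.59  0.89 -0.68] [-0.28  1.09 -0.03]
```

```bash
python3 -m handwheel '[{"xyz":[0.1,0,0],"roll":0},{"xyz":[0.2,0,0],"roll":0},{"xyz":[0.2,0,0],"roll":0},{"xyz":[0.2,0,0],"roll":0},{"xyz":[0.2,0,0],"roll":0}]';python3 st.py
```

```text
t: 26.42
eef_pos: [0.5058, 0.0185, 0.1705]
tcp_rot: [-0.0, 0.985, 0.173, -0.002]
wrist_force: [-7.4, -1.3, 2.2]
opening: 0.38
grip_force: 40.0
yaw 19.933627270079892 ang -159.73410344708842 0.09286689231007175 [-7.4 -1.3  2.2] [-0.63  0.61  0.87  1.92 -0.59  0.89 -0.68] [-0.38  1.65 -0.03]
```

```bash
python3 -m handwheel '[{"xyz":[-0.2,0,0],"roll":0},{"xyz":[-0.2,0,0.2],"roll":0},{"xyz":[-0.2,0,0.4],"roll":0},{"xyz":[-0.2,0,0.5],"roll":0},{"xyz":[-0.2,0,0.5],"roll":0}]';python3 st.py
python3 -m handwheel '[{"xyz":[0,0,0.1],"roll":0},{"xyz":[0,0,0.2],"roll":0},{"xyz":[0,0,0.3],"roll":0},{"xyz":[0,0,0.3],"roll":0},{"xyz":[0,0,0.3],"roll":0}]';python3 st.py
```

```text
t: 27.05
eef_pos: [0.5053, 0.0189, 0.1658]
tcp_rot: [-0.001, 0.985, 0.174, -0.0]
wrist_force: [-5.7, -0.9, 2.7]
opening: 0.378
grip_force: 40.0
yaw 19.996462625578502 ang -160.0278617885482 0.0931739699043763 [-5.7 -0.9  2.7] [-0.63  0.61  0.86  1.93 -0.6   0.88 -0.67] [-0.05  1.16 -0.02]
t: 27.68
eef_pos: [0.5053, 0.0189, 0.1628]
tcp_rot: [-0.001, 0.985, 0.174, -0.0]
wrist_force: [-5.3, 0.4, 2.5]
opening: 0.381
grip_force: 40.0
yaw 20.000100441469897 ang -160.05374702852097 0.09319417379311387 [-5.3  0.4  2.5] [-0.63  0.62  0.86  1.94 -0.61  0.87 -0.67] [-0.08  1.15 -0.03]
```

```bash
for i in 1 2; do python3 -m handwheel '[{"xyz":[0,0,0.1],"roll":0},{"xyz":[0,0,0.2],"roll":0},{"xyz":[0,0,0.3],"roll":0},{"xyz":[0,0,0.3],"roll":0},{"xyz":[0,0,0.3],"roll":0}]' | grep -E "eef|wrist"; done
```

```text
eef_pos: [0.5053, 0.0189, 0.1598]
wrist_force: [-5.9, 0.0, 3.0]
eef_pos: [0.5056, 0.0191, 0.1565]
wrist_force: [-5.0, 1.1, -1.4]
```

```bash
python3 -m handwheel '[{"xyz":[0,0,0.1],"roll":0},{"xyz":[0,0,0.2],"roll":0},{"xyz":[0,0,0.2],"roll":0},{"xyz":[0,0,0.2],"roll":0},{"xyz":[0,0,0.2],"roll":0}]' | grep -E "eef|wrist"
```

```text
eef_pos: [0.5056, 0.0187, 0.155]
wrist_force: [-4.9, 1.7, 1.6]
```

```bash
python3 -m handwheel '[{"xyz":[0,0,0.1],"roll":0},{"xyz":[0,0,0.2],"roll":0},{"xyz":[0,0,0.2],"roll":0},{"xyz":[0,0,0.2],"roll":0},{"xyz":[0,0,0.2],"roll":0}]' | grep -E "eef|wrist"
```

```text
eef_pos: [0.5057, 0.0185, 0.1536]
wrist_force: [-7.3, 0.2, 5.8]
```

```bash
python3 -m handwheel '[{"xyz":[0,0,0.1],"roll":0},{"xyz":[0,0,0.15],"roll":0},{"xyz":[0,0,0.15],"roll":0},{"xyz":[0,0,0.15],"roll":0},{"xyz":[0,0,0.15],"roll":0}]' | grep -E "eef|wrist|opening"
```

```text
eef_pos: [0.5057, 0.0183, 0.1526]
wrist_force: [-7.8, 1.1, 10.2]
opening: 0.377
```

```bash
python3 -m handwheel '[{"xyz":[-0.1,0,0],"roll":0},{"xyz":[-0.2,0,0],"roll":0},{"xyz":[-0.2,0,0],"roll":0},{"xyz":[-0.2,0,0],"roll":0},{"xyz":[-0.2,0,0],"roll":0}]' | grep -E "eef|wrist|opening";python3 st.py
python3 - <<'E'
from cell import *
from h import *
s=get_state();c=read_camera("wrist");np.savez("w9.npz",**c,**s);w=load("w9")
h=cv2.cvtColor(w["img"],cv2.COLOR_RGB2HSV)
m=(((h[...,0]<6)|(h[...,0]>172))&(h[...,1]>140)&(h[...,2]>50)).astype(np.uint8)
k,l,st,ce=cv2.connectedComponentsWithStats(m)
for i in range(1,k):
    if st[i,4]>150: print(ce[i].round(1),st[i,:])
cv2.imwrite("pics/w9.png",w["img"][:,:,::-1])
E
```

```text
eef_pos: [0.5056, 0.0182, 0.1529]
wrist_force: [-5.2, 2.5, 8.6]
opening: 0.375
yaw 20.015351125868417 ang -159.61218894150397 0.0931709143833329 [-5.2  2.5  8.6] [-0.61  0.63  0.84  1.95 -0.63  0.84 -0.65] [ 0.39  1.   -0.  ]
[507.8 187.1] [ 467  146   76   76 3578]
[124.2 193.5] [  91  152   75   71 2903]
[319.5 281.5] [ 287  251   65   56 2347]
```

```bash
python3 -m handwheel '[{"xyz":[-0.1,0,-0.05],"roll":0},{"xyz":[-0.1,0,-0.1],"roll":0},{"xyz":[-0.1,0,-0.1],"roll":0},{"xyz":[-0.1,0,-0.1],"roll":0},{"xyz":[-0.1,0,-0.1],"roll":0}]' | grep -E "eef|wrist"
python3 -m handwheel '[{"xyz":[0,0,-0.1],"roll":0},{"xyz":[0,0,-0.1],"roll":0},{"xyz":[0,0,-0.1],"roll":0},{"xyz":[0,0,-0.1],"roll":0},{"xyz":[0,0,-0.1],"roll":0}]' | grep -E "eef|wrist"
```

```text
eef_pos: [0.5055, 0.0182, 0.1536]
wrist_force: [-1.4, 2.9, 5.4]
eef_pos: [0.5042, 0.0175, 0.1537]
wrist_force: [1.1, 3.3, 4.5]
```

```bash
for i in 1 2; do python3 -m handwheel '[{"xyz":[0,-0.03,-0.1],"roll":0},{"xyz":[0,-0.03,-0.1],"roll":0},{"xyz":[0,-0.03,-0.1],"roll":0},{"xyz":[0,-0.03,-0.1],"roll":0},{"xyz":[0,-0.03,-0.1],"roll":0}]' | grep -E "eef|wrist"; done
```

```text
eef_pos: [0.5027, 0.0175, 0.1542]
wrist_force: [2.0, 1.6, 2.0]
eef_pos: [0.5023, 0.0178, 0.1551]
wrist_force: [-0.4, 0.1, -0.3]
```

```bash
python3 -m handwheel '[{"xyz":[0,0,0.1],"roll":0},{"xyz":[0.1,0,0.1],"roll":0},{"xyz":[0.2,0,0.1],"roll":0},{"xyz":[0.25,0,0.1],"roll":0},{"xyz":[0.25,0,0.1],"roll":0}]' | grep -E "eef|wrist"; python3 st.py
```

```text
eef_pos: [0.5048, 0.0187, 0.1543]
wrist_force: [-1.3, -0.0, 3.4]
yaw 19.968144527367034 ang -160.01894088667083 0.09377603590319858 [-1.3 -0.   3.4] [-0.62  0.63  0.85  1.95 -0.62  0.85 -0.66] [-0.21  0.56  0.01]
```

```bash
python3 -m handwheel '[{"xyz":[0,0,0.1],"roll":0},{"xyz":[0,0,0.15],"roll":0},{"xyz":[0,0,0.15],"roll":0},{"xyz":[0,0,0.15],"roll":0},{"xyz":[0,0,0.15],"roll":0}]' | grep -E "eef|wrist"; python3 -m handwheel '[{"xyz":[0,0,-0.1],"roll":0},{"xyz":[0,0,-0.12],"roll":0},{"xyz":[0,0,-0.12],"roll":0},{"xyz":[0,0,-0.12],"roll":0},{"xyz":[0,0,-0.12],"roll":0}]' | grep -E "eef|wrist"
```

```text
eef_pos: [0.5048, 0.0186, 0.1532]
wrist_force: [-4.3, 0.2, 6.3]
eef_pos: [0.5048, 0.0187, 0.1539]
wrist_force: [-4.1, -0.9, 4.6]
```

```bash
python3 -m handwheel '[{"xyz":[-0.1,0,-0.04],"roll":0},{"xyz":[-0.15,0,-0.04],"roll":0},{"xyz":[-0.15,0,-0.04],"roll":0},{"xyz":[-0.15,0,-0.04],"roll":0},{"xyz":[-0.15,0,-0.04],"roll":0}]' | grep -E "eef|wrist"
cat > cap.py <<'E'
from cell import *
from h import *
import sys
n=sys.argv[1];s=get_state();c=read_camera("wrist");np.savez(n+".npz",**c,**s);w=load(n)
h=cv2.cvtColor(w["img"],cv2.COLOR_RGB2HSV)
m=(((h[...,0]<6)|(h[...,0]>172))&(h[...,1]>140)&(h[...,2]>50)).astype(np.uint8)
k,l,st,ce=cv2.connectedComponentsWithStats(m)
for i in range(1,k):
    if st[i,4]>150 and st[i,0]>0: q=plane(w,*ce[i],.166,w);d=q[:2]-[.5929,.0507];print(ce[i].round(1),st[i,:],q.round(4),np.hypot(*d).round(4),np.degrees(np.arctan2(d[1],d[0])).round(1))
print(s["eef_pos"].round(4),s["wrist_force"].round(1))
cv2.imwrite("pics/"+n+".png",w["img"][:,:,::-1])
E
python3 cap.py wa
python3 - <<'E'
from h import *
w=load("wa");h=cv2.cvtColor(w["img"],cv2.COLOR_RGB2HSV)
g=cv2.cvtColor(w["img"],cv2.COLOR_RGB2GRAY)
print(g[225:315:3,316:324].mean(1).round(0).tolist())   # column profile through own cap
print(h[225:315:3,320,:2].tolist())
E
```

```text
eef_pos: [0.5045, 0.0187, 0.1546]
wrist_force: [1.2, 0.6, 2.1]
[507.  186.4] [ 467  145   75   76 3517] [ 0.5768 -0.0432  0.166 ] 0.0953 -99.7
[125.6 189.1] [  93  148   74   71 2939] [0.5187 0.1136 0.166 ] 0.0973 139.7
[319.5 281. ] [ 287  251   66   55 2432] [0.5039 0.0178 0.166 ] 0.0948 -159.7
[0.5045 0.0187 0.1546] [1.2 0.6 2.1]
[60.0, 57.0, 53.0, 50.0, 84.0, 86.0, 85.0, 86.0, 86.0, 65.0, 70.0, 81.0, 84.0, 92.0, 67.0, 51.0, 51.0, 50.0, 50.0, 51.0, 50.0, 50.0, 51.0, 51.0, 52.0, 52.0, 53.0, 57.0, 138.0, 138.0]
[[112, 141], [112, 136], [113, 138], [113, 137], [0, 3], [165, 6], [15, 6], [15, 6], [10, 9], [15, 8], [15, 7], [15, 6], [0, 6], [0, 5], [0, 63], [1, 154], [179, 154], [1, 154], [0, 151], [1, 158], [1, 159], [1, 155], [1, 157], [1, 154], [1, 155], [1, 154], [1, 154], [1, 136], [18, 39], [17, 40]]
```

```bash
python3 -m handwheel '[{"xyz":[0,0,0],"roll":0},{"xyz":[0,0,0],"roll":0},{"xyz":[0,0,0],"roll":0},{"xyz":[0,0,0],"roll":0},{"xyz":[0,0,0],"roll":0}]' 5.2 | grep -E "eef|wrist|open"; python3 cap.py wb
```

```text
eef_pos: [0.5036, 0.0183, 0.1544]
wrist_force: [1.1, 0.2, -0.2]
opening: 0.606
[507.9 184.5] [ 467  143   76   76 3563] [ 0.5768 -0.0433  0.166 ] 0.0954 -99.7
[124.4 186.9] [  91  146   75   72 3012] [0.5188 0.1138 0.166 ] 0.0973 139.6
[318.9 279.9] [ 287  250   64   56 2333] [0.5036 0.018  0.166 ] 0.0951 -159.9
[0.5036 0.0183 0.1544] [ 1.1  0.2 -0.2]
```

```bash
python3 -m handwheel '[{"xyz":[0,0,-2],"roll":0},{"xyz":[0,0,-6],"roll":0},{"xyz":[0,0,-11],"roll":0},{"xyz":[-2,0,-16],"roll":0},{"xyz":[-4,0,-20],"roll":0}]' 7 | grep -E "eef|wrist|open"; python3 -m handwheel '[{"xyz":[-1,0,0],"roll":0},{"xyz":[-1,0,0],"roll":0},{"xyz":[-1,0,0],"roll":0},{"xyz":[-1,0,0],"roll":0},{"xyz":[-1,0,0],"roll":0}]' | grep -E "eef|wrist"; python3 cap.py wc
python3 - <<'E'
from cell import *
from h import *
w=load("wc")
C=np.array([.5929,.0507])
# radial profile of redness through each cap at z=.167: where red starts (nose end) and ends
h=cv2.cvtColor(w["img"],cv2.COLOR_RGB2HSV).astype(int)
for a in(-100.0,-160,139.8):
    t=np.radians(a);r=np.arange(.07,.12,.001);o=[]
    for x in r:
        u,v=proj(w,[C[0]+x*np.cos(t),C[1]+x*np.sin(t),.167],w).round().astype(int)
        p=h[v,u] if 0<=v<400 and 0<=u<640 else [90,0,0]
        o.append("R" if (p[0]<6 or p[0]>172) and p[1]>120 else ".")
    print(a,"".join(o))
for n in("scene","side"): np.savez(n+"c.npz",**read_camera(n))
sc,sd=load("scenec"),load("sidec")
for n,c in(("sc",sc),("sd",sd)):
    hh=cv2.cvtColor(c["img"],cv2.COLOR_RGB2HSV);m=(((hh[...,0]<6)|(hh[...,0]>174))&(hh[...,1]>170)&(hh[...,2]>90)).astype(np.uint8)
    for a in(-100,-160,140):
        t=np.radians(a);u,v=proj(c,[C[0]+.095*np.cos(t),C[1]+.095*np.sin(t),.16]);
        k,l,st,ce=cv2.connectedComponentsWithStats(m)
        i=1+np.argmin(np.hypot(*(ce[1:]-[u,v]).T));print(n,a,(u.round(1),v.round(1)),ce[i].round(1),st[i,2:])
E
```

```text
eef_pos: [0.4659, 0.0041, 0.3563]
wrist_force: [0.9, 0.3, 0.4]
opening: 0.826
eef_pos: [0.4568, 0.0014, 0.3538]
wrist_force: [0.8, 0.1, 0.3]
[401.1  84.3] [385  68  31  33 742] [ 0.5763 -0.0433  0.166 ] 0.0955 -100.0
[325.7 126.5] [316 118  18  19 195] [0.5122 0.0132 0.166 ] 0.089 -155.1
[0.4568 0.0014 0.3538] [0.8 0.1 0.3]
-100.0 ..............RRRRRRRRRRRRRRRRRRRRRRRRRRR.........
-160 ...........RRRRRRRRRRR.RRRRRRRRRRRRRRRRR..........
139.8 ...................................RRRRR..........
sc -100 (np.float64(310.1), np.float64(186.7)) [311.  186.9] [ 8  7 43]
sc -160 (np.float64(307.9), np.float64(200.2)) [308.2 201.5] [ 8  4 27]
sc 140 (np.float64(280.7), np.float64(206.7)) [280. 208.] [ 8  6 34]
sd -100 (np.float64(344.0), np.float64(216.2)) [344.1 216.3] [ 9  9 68]
sd -160 (np.float64(320.5), np.float64(202.3)) [321.1 202.5] [ 9  8 45]
sd 140 (np.float64(326.8), np.float64(183.8)) [326.5 184.3] [ 7  7 29]
```

```bash
python3 - <<'E'
from h import *
w=load("wc");C=np.array([.5929,.0507]);h=cv2.cvtColor(w["img"],cv2.COLOR_RGB2HSV).astype(int)
for a in(-100.,-160.):
  t=np.radians(a);U=np.array([np.cos(t),np.sin(t)]);V=np.array([-U[1],U[0]])
  for r in np.arange(.07,.116,.002):
    o=""
    for y in np.arange(-.02,.021,.0015):
        u,v=proj(w,[*(C+r*U+y*V),.167],w).round().astype(int);p=h[v,u];o+="R" if (p[0]<8 or p[0]>170) and p[1]>100 else "b" if 100<p[0]<130 and p[1]>100 else "." 
    print(a,round(r,3),o)
E
```

```text
-100.0 0.07 ............................
-100.0 0.072 ............................
-100.0 0.074 ............................
-100.0 0.076 ............................
-100.0 0.078 ............................
-100.0 0.08 ........RRR.................
-100.0 0.082 ......RRRRR....R...R........
-100.0 0.084 .....RRRRRRRRRRRRRRRRR......
-100.0 0.086 ....RRRRRRRRRRRRRRRRRRR.....
-100.0 0.088 ....RRRRRRRRRRRRRRRRRRR.....
-100.0 0.09 ...RRRRRRRRRRRRRRRRRRRR.....
-100.0 0.092 ...RRRRRRRRRRRRRRRRRRRRR....
-100.0 0.094 ...RRRRRRRRRRRRRRRRRRRRR....
-100.0 0.096 ...RRRRRRRRRRRRRRRRRRRRR....
-100.0 0.098 ...RRRRRRRRRRRRRRRRRRRRR....
-100.0 0.1 ....RRRRRRRRRRRRRRRRRRR.....
-100.0 0.102 ....RRRRRRRRRRRRRRRRRRR.....
-100.0 0.104 .....RRRRRRRRRRRRRRRRR......
-100.0 0.106 ......RRRRRRRRRRRRRRR.......
-100.0 0.108 ........RRRRRRRRRRR.........
-100.0 0.11 ...........RRRR..R..........
-100.0 0.112 ............................
-100.0 0.114 ............................
-160.0 0.07 ............................
-160.0 0.072 ............................
-160.0 0.074 ............................
-160.0 0.076 ............................
-160.0 0.078 ............................
-160.0 0.08 .........R.......RR.........
-160.0 0.082 .......RRRRRRRRRRRRRR.......
-160.0 0.084 ......RRRRRRRRRRRRRRRR......
-160.0 0.086 .....RRRRRRRRRRRRRRRRRR.....
-160.0 0.088 ....RRRRRRRRRRRRRRRRRRRR....
-160.0 0.09 ....RRRRRRRRRRRRRRRRRRRR....
-160.0 0.092 ....RRRRRRRRRRRRRRRRRRRR....
-160.0 0.094 ....RRRRRRRRRRRRRRRRRRRR....
-160.0 0.096 ....RRRRRRRRRRRRRRRRRRRR....
-160.0 0.098 ....RRRRRRRRRRRRRRRRRRRR....
-160.0 0.1 .....RRRRRRRRRRRRRRRRRRR....
-160.0 0.102 ......RRRRRRRRRRRRRRRR......
-160.0 0.104 ......RRRRRRRRRRRRRRRR......
-160.0 0.106 ........RRRRRRRRRRRRR.......
-160.0 0.108 ..........RRRRRRRRR.........
-160.0 0.11 ............................
-160.0 0.112 ............................
-160.0 0.114 ............................
```

```bash
python3 -c "
from cell import *
print(close_job())"
```

```text
the job is handed in; nothing more can be done
None
```

I handed the job in: the red-capped tube hangs in the empty fork at the gate and has been let go. The first turn slipped about 4.7° past the click and I turned it back before taking the tube. The last wrist view shows the cap level with its neighbour and the catch nose apparently over it. I couldn't read the catch or turret directly. The orange-capped tube was not touched.

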